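# Open the combination-locked pigment box

### The job

Unlock the pigment box by its combination: turn the left dial to four dots and the right dial to two dots, each gently until you feel its hidden catch drop in and stop the dial near that mark. Then slide the bolt fully to the left, so that the lid springs ajar, and let go. Force neither the dials nor the bolt, and leave the jars and things around where they stand.

Things in the scene. Friction and masses are not known exactly. Their poses are not given: they have to be found in the camera images.
- lock_box: Wooden box fixed to the table, 210 (x) x 240 (y) x 60 mm high; origin at the centre of its underside, -x its front (robot side), +y its left. The front 139 mm of its top is a grey metal lock deck, top 60 mm above the table, with two dials and a bolt; behind it the flush wooden lid. Angles named below run counter-clockwise from the box's +x (away from the robot), seen from above.
- dial_left: Left dial, vertical axis at x -65, y +60 mm of the box; origin on the axis at deck height. Steel skirt disc 54 mm across, 5.5 mm high, with a black finger bar 44 mm long, 12 mm thick, its top 31.5 mm above the deck. Its own +x runs along the bar to the pointer end (white line on bar and skirt). It starts 30 to 80 degrees counter-clockwise of its code, four dots: turn it clockwise, in one grasp.
- dial_right: Right dial, alike, axis at x -65, y -60 mm of the box. It starts 35 to 85 degrees clockwise of its code, two dots: turn it counter-clockwise. Both dials drag under 0.1 N m as a 4 N spring catch rides on the wheel beneath; let go, they stay. More than 25 N between wheel and catch, 26 mm from the axis (0.65 N m on the dial), counts as forcing.
- pointer_left (a point): Point on the left dial's skirt under the pointer end, 25 mm from the axis, 5 mm above the deck. Round each dial lie six groups of 1 to 6 small dark dots, 40 degrees apart, counting up clockwise: one dot at +100, two at +60, three at +20, four at -20, five at -60, six at -100 degrees.
- pointer_right (a point): The same point of the right dial.
- mark_left (a point): Where the left pointer point stands when it points exactly at four dots (-20 degrees); fixed to the box. The lock is worn: each catch's gate lies anywhere up to 14 degrees before or past its mark, not to be seen. With the catch dropped in, the dial has 3 degrees of play either side of the gate's middle and is stopped dead both ways. It may be left anywhere in that play.
- mark_right (a point): Where the right pointer point stands when it points exactly at two dots (+60 degrees); fixed to the box.
- bolt: Bolt between dials and lid; origin at the foot of its post, on the deck top. Dark post 14 x 14 mm, 36 mm high, to pinch; a steel lug 13 mm wide, 4 to 8 mm above the deck, reaches 36 mm back over the lid's strap. Home: x -2, y -12 mm of the box; slides 30 mm along the box's +y (left). Drag 3 to 5 N. If a catch has not dropped it stops after 2 mm; over 25 N against a catch is forcing.
- lid (a joint): Angle of the sprung lid (rad): 0 shut, held down by the bolt's lug; springs up by itself to 0.35 (front edge about 24 mm up) once the bolt has slid about 14 mm. Hinged at the box's back edge.
- paint_tube_0: Bystander: lying paint tube 27 x 100 x 19 mm, in front of the box.
- jar_tin_lid: Bystander: low jar with tin lid, 51 mm wide, 41 mm high, left of the box.
- pumice: Bystander: dark stone 41 x 48 x 24 mm left of the box.

How it is judged:
On the way:
1. both dials stand at their code, the bolt still at home (distance between pointer_left and mark_left below 0.0085 m and distance between pointer_right and mark_right below 0.0085 m and y of bolt in the frame of lock_box below -0.006 m), for 0.2 s.
At the end, for the whole second after the job is handed in: The bolt is slid left to within 5 mm of its end stop and at rest, the lid stands ajar by more than 0.28 rad, and both pointers are still at their code (left four dots, right two dots) within 8.5 mm at the pointer, about 19 degrees (y of bolt in the frame of lock_box above 0.013 m and value of joint lid above 0.28 rad and distance between pointer_left and mark_left below 0.0085 m and distance between pointer_right and mark_right below 0.0085 m and linear speed of bolt below 0.01 m/s); the robot touches nothing.
It fails at once if the left dial is forced against its catch (over 25 N) (contact force between dial_left and lock_box above 25 N).
It fails at once if the right dial is forced against its catch (over 25 N) (contact force between dial_right and lock_box above 25 N).
It fails at once if the bolt is forced against a catch (over 25 N) (contact force between bolt and lock_box above 25 N).
It fails at once if a thing beside the box is moved by more than 20 mm (distance of any of paint_tube_0, jar_tin_lid, pumice from where it was at the start of the episode above 0.02 m).
It also fails if it takes over 72 s, if anything falls off the work surface, if the arm or the gripper's body presses on something with over 40 N, if the wrist force passes 120 N, or if a joint passes its speed limit or range.

### The arm

A 6-joint arm with a two-finger parallel gripper is mounted at the origin on a cart in front of the work surface, level with it; the furniture and walls round the work are solid. World frame = base frame: x ahead of the robot, y to its left, z up, the work surface at z = 0. Lengths are in m, angles in rad, forces in N, time in s.
With the tool pointing down it reaches from about 0.325 to 0.85 m from the base axis. Payload 4.4 kg.
Tool frame: the origin (TCP) lies at the very end of the fingers, on their centre line; the grasp point (between the pads) lies 19 mm behind it; z points along the fingers, y is the line along which they close (so a half turn about z gives the same grasp; the last joint's range is limited). The gripper opens to 94 mm and grips with 3 to 60 N. Pads are 16 mm wide; open, the fingers measure 119 mm over their backs; the gripper's body (75 mm by 177 mm) begins 78 mm behind the grasp point.
Start: joints at [0.957, 0.207, 1.542, -0, 1.393, -0.15], TCP at [0.257, 0.514, 0.205] pointing down, gripper open.
Joint ranges: [-2.73, 2.73], [-0.86, 2.22], [0.23, 2.46], [-1.11, 4.25], [0.08, 2.63], [-2.82, 2.82]. Speed limits (rad/s): [2.79, 2.79, 3.14, 3.14, 3.14, 3.14].

### API

Orientations are given as [roll, pitch, yaw] about the fixed x, y, z axes, in that order (R = Rz(yaw) Ry(pitch) Rx(roll)).
In Python, from rig import robot, command_gripper, inverse_kinematics, imaging, hand_in, finder gives the robot as it stands. Calls block until the motion is done:
- robot.goto(position, orientation): joint-space move of the TCP to a pose.
- robot.move_linear(position, rotation=None, v=0.15): straight line of the TCP; rotation=None keeps the orientation; v is the mean speed in m/s.
- robot.goto_joints(angles): joint-space move.
- command_gripper(opening, strength=None): finger opening in m; strength is the grip in N (None keeps the last); returns when the fingers have stopped.
- robot.pause(seconds).
- inverse_kinematics(position, orientation): joint angles nearest the present ones, or None.
- robot.get_state(): the state.
- imaging.camera(name): name is "scene" or "side" or "wrist"; returns a dict with "pixels" (480x640x3 uint8, red, green, blue), "fovy" (degrees; the focal length in pixels is half the picture's height over the tangent of half this angle, whatever the lens; pixels are square), "cx", "cy" (the principal point, pixels), "dist_coeffs" ([k1, k2, p1, p2, k3] as OpenCV has them; the pictures are not rectified), "position" and "rotation" of the camera in the world; the wrist camera has in their place "tool_from_camera" (4x4, takes a point from camera to tool coordinates, whose origin is the TCP and whose axes are the flange's). Camera axes: x right, y up, looking along -z (the intrinsics and any distortion apply to the point x, -y, -z); pixel columns grow to the right and rows downward; lengths in m; the calibration is good to about 2 mm. A picture is of the moment at which its call begins: read the wrist's pose just before it. There is no depth.
A pose or a line that the arm cannot do raises robot.IKError and nothing moves.
- hand_in(): hands the job in; it is judged then, once.
Trained networks look in a picture, given as the dict that the camera call returned (one of the last four; its "shot" number tells which), for a name from the list of things; names that differ only in an ending like _2 or _b are one class to them, and where a whole thing is asked for, a point or a joint stands for the part that bears it (a point fixed in the world has none). Each returns a list of dicts, best first, with "conf" (0 to 1); they miss things now and then, are a little off and sometimes report something else, mostly with a low value. They report only what shows in the picture. A call takes as long as a camera call.
- finder.regions_of(label, picture): "region" (480x640 bool, what is visible of it) and "centre" ([column, row] in pixels, amid what is visible of it).
The state is a dict: "clock": time; "joint_pos": joint angles; "dq": joint speeds; "effort": joint torques, N m; "position": TCP position; "orientation": TCP orientation; "force": force on the tool from outside, world axes, zero at the start; "wrist_torque": the same for the moment, N m; "finger_gap": finger opening in m; "grip_force": force on a finger pad.
Only numpy, scipy, OpenCV 4.12 (cv2) and the standard library are available. Lean on these libraries where they do the work, as an engineer would, in place of code of your own. Each camera call takes 0.05 s, during which the arm holds its last target. There are 200 camera calls.

## Working session

There is one attempt and no reset: what is moved stays moved. The work goes in short steps, each a Python script; the robot and the scene stay as the last script left them, time stands still between calls to the robot, and variables do not carry over. Pictures are saved under pics/ and viewed, at most 10 in all, crops included, and the job is handed in when it is done.

```bash
mkdir -p pics; ls; python3 - <<'E'
from rig import robot, imaging, finder
import cv2
print(robot.get_state())
for n in ("scene","side"):
    p=imaging.camera(n); cv2.imwrite(f"pics/{n}0.png",p["pixels"][:,:,::-1])
    print(n,{k:v for k,v in p.items() if k!="pixels"})
    for l in ("lock_box","dial_left","dial_right","bolt","lid"):
        print(l,[(round(r["conf"],2),r["centre"]) for r in finder.regions_of(l,p)][:4])
E
```

```text
pics
{'clock': 0.0, 'joint_pos': array([ 9.56539319e-01,  2.07384585e-01,  1.54292435e+00, -2.94272378e-05,
        1.39348699e+00, -1.50474485e-01]), 'dq': array([-1.11614854e-05,  1.23433318e-03,  1.69036388e-04,  8.61901285e-04,
       -1.34921652e-04, -1.79654456e-04]), 'effort': array([-7.15535789e-04, -3.70872402e+01, -2.81422663e+01,  6.97801472e-02,
        3.60072625e-02, -1.29083001e-04]), 'position': array([0.2567613 , 0.5136031 , 0.20432496]), 'orientation': array([-3.13940994e+00, -3.01658656e-04,  2.67781502e+00]), 'force': array([-0.0984599 , -0.56252737,  0.79302275]), 'wrist_torque': array([ 0.00575384,  0.04506568, -0.04434757]), 'grip_force': 0.0, 'finger_gap': 0.09371490150169763}
scene {'fovy': 54.23875233795336, 'cx': 312.21737585182495, 'cy': 240.68331903856324, 'dist_coeffs': array([0.03639641, 0.        , 0.        , 0.        , 0.        ]), 'position': array([-0.02952379,  0.22582722,  0.59657827]), 'rotation': array([ 0.90749011,  0.01144551, -2.20800938]), 'shot': 1}
lock_box [(0.95, [335.9, 247.4]), (0.34, [350.3, 258.7])]
dial_left [(0.63, [349.0, 259.2])]
dial_right [(0.56, [387.4, 226.6])]
bolt [(0.67, [344.7, 222.5])]
lid [(0.82, [307.3, 221.6]), (0.19, [392.0, 230.0])]
side {'fovy': 48.890821092006846, 'cx': 317.7720805507731, 'cy': 228.22759525349073, 'dist_coeffs': array([-0.11728662,  0.        ,  0.        ,  0.        ,  0.        ]), 'position': array([ 0.36877057, -0.89458199,  0.3965926 ]), 'rotation': array([ 1.1489752 , -0.00756151, -0.18535447]), 'shot': 2}
lock_box [(0.59, [340.7, 284.5])]
dial_left [(0.93, [271.4, 236.9])]
dial_right [(0.63, [301.9, 271.8])]
bolt [(0.71, [332.8, 248.7]), (0.54, [302.2, 269.6])]
lid [(0.88, [378.8, 249.0]), (0.54, [271.9, 235.1])]
```

View pics/scene0.png

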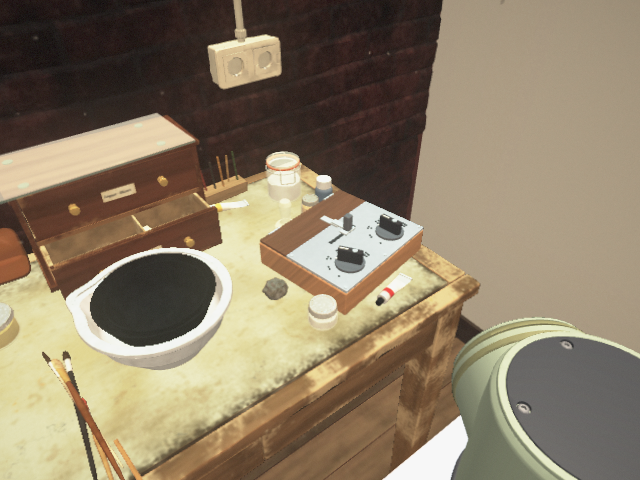

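```bash
cat > h.py <<'E'
from rig import robot, command_gripper, inverse_kinematics, imaging, hand_in, finder
import numpy as np, cv2
from scipy.spatial.transform import Rotation as Ro
def snap(n):
    s=robot.get_state(); p=imaging.camera(n)
    if n=="wrist":
        T=np.eye(4); T[:3,:3]=Ro.from_euler('xyz',s['orientation']).as_matrix(); T[:3,3]=s['position']
        M=T@p['tool_from_camera']; p['R'],p['t']=M[:3,:3],M[:3,3]
    else: p['R'],p['t']=Ro.from_euler('xyz',p['rotation']).as_matrix(),p['position']
    f=240/np.tan(np.radians(p['fovy'])/2); p['K']=np.array([[f,0,p['cx']],[0,f,p['cy']],[0,0,1]])
    return p
F=np.diag([1.,-1,-1])
def px2w(p,uv,z):
    q=cv2.undistortPoints(np.array(uv,float).reshape(-1,1,2),p['K'],p['dist_coeffs']).reshape(-1,2)
    d=(p['R']@F@np.c_[q,np.ones(len(q))].T).T
    return p['t']+d*((z-p['t'][2])/d[:,2])[:,None]
def w2px(p,X):
    X=(np.atleast_2d(X)-p['t'])@p['R']@F
    return cv2.projectPoints(X,np.zeros(3),np.zeros(3),p['K'],p['dist_coeffs'])[0].reshape(-1,2)
E
python3 - <<'E'
from h import *
for n in ("scene","side"):
    p=snap(n)
    for l,z in (("dial_left",.075),("dial_right",.075),("bolt",.075),("lid",.06),("lock_box",.06),("paint_tube_0",.01),("jar_tin_lid",.03),("pumice",.012)):
        for r in finder.regions_of(l,p)[:2]: print(n,l,round(r['conf'],2),px2w(p,r['centre'],z)[0].round(3))
E
```

```text
scene dial_left 0.62 [ 0.428 -0.188  0.075]
scene dial_left 0.37 [ 0.451 -0.303  0.075]
scene bolt 0.8 [ 0.51  -0.242  0.075]
scene lid 0.86 [ 0.579 -0.217  0.06 ]
scene lock_box 0.63 [ 0.484 -0.202  0.06 ]
scene paint_tube_0 0.86 [ 0.382 -0.245  0.01 ]
scene jar_tin_lid 0.96 [ 0.4   -0.098  0.03 ]
scene jar_tin_lid 0.19 [ 0.467 -0.221  0.03 ]
scene pumice 0.57 [ 0.503 -0.08   0.012]
scene pumice 0.48 [ 0.509 -0.372  0.012]
side dial_right 0.9 [ 0.459 -0.316  0.075]
side bolt 0.87 [ 0.51  -0.261  0.075]
side lid 0.78 [ 0.583 -0.242  0.06 ]
side lock_box 0.86 [ 0.506 -0.329  0.06 ]
side paint_tube_0 0.76 [ 0.387 -0.28   0.01 ]
side paint_tube_0 0.71 [ 0.524 -0.243  0.01 ]
side jar_tin_lid 0.61 [ 0.386 -0.122  0.03 ]
```

```bash
python3 - <<'E'
from h import *
robot.goto([0.45,-0.23,0.33],[np.pi,0,np.radians(12)+np.pi])if 0 else None
for yaw in (12,102,192,282):
    print(yaw, inverse_kinematics([0.45,-0.24,0.32],[np.pi,0,np.radians(yaw)]))
s=robot.get_state(); print(imaging.camera("wrist")["tool_from_camera"])
E
```

```text
12 [-6.59792207e-01 -6.53903439e-05  1.53447914e+00 -4.44089210e-16
  1.60717891e+00  7.01564609e-01]
102 [-6.59792207e-01 -6.53903439e-05  1.53447914e+00  0.00000000e+00
  1.60717891e+00 -8.69231717e-01]
192 [-6.59792207e-01 -6.53903439e-05  1.53447914e+00  0.00000000e+00
  1.60717891e+00 -2.44002804e+00]
282 [-6.59792207e-01 -6.53903439e-05  1.53447914e+00 -4.44089210e-16
  1.60717891e+00  2.27236094e+00]
[[ 6.44344387e-05  9.61225419e-01  2.75763830e-01  7.95541113e-02]
 [ 9.99999961e-01  1.30080343e-05 -2.78999930e-04 -8.14610298e-05]
 [-2.71768970e-04  2.75763837e-01 -9.61225380e-01 -1.79295570e-01]
 [ 0.00000000e+00  0.00000000e+00  0.00000000e+00  1.00000000e+00]]
```

```bash
python3 - <<'E'
from h import *
robot.goto([0.50,-0.235,0.25],[np.pi,0,np.radians(12)])
p=snap("wrist"); cv2.imwrite("pics/w1.png",p["pixels"][:,:,::-1])
import pickle; pickle.dump(p,open("w1.pkl","wb"))
for l,z in (("dial_left",.075),("dial_right",.075),("bolt",.075),("lid",.06),("lock_box",.06),("paint_tube_0",.01),("jar_tin_lid",.03),("pumice",.012)):
    for r in finder.regions_of(l,p)[:2]: print(l,round(r['conf'],2),r['centre'],px2w(p,r['centre'],z)[0].round(3))
print(robot.get_state()['clock'])
E
```

```text
dial_left 0.77 [261.7, 265.2] [ 0.44  -0.191  0.075]
dial_left 0.31 [184.6, 265.9] [ 0.424 -0.12   0.075]
dial_right 0.97 [388.2, 264.3] [ 0.466 -0.306  0.075]
bolt 0.58 [341.7, 195.0] [ 0.52  -0.249  0.075]
lid 0.58 [328.3, 118.4] [ 0.582 -0.224  0.06 ]
lock_box 0.91 [324.1, 172.7] [ 0.535 -0.231  0.06 ]
lock_box 0.45 [260.8, 263.8] [ 0.436 -0.189  0.06 ]
paint_tube_0 0.96 [302.3, 305.4] [ 0.376 -0.24   0.01 ]
pumice 0.58 [178.1, 159.4] [ 0.511 -0.082  0.012]
pumice 0.17 [322.0, 174.9] [ 0.526 -0.231  0.012]
4.7833
```

View pics/w1.png

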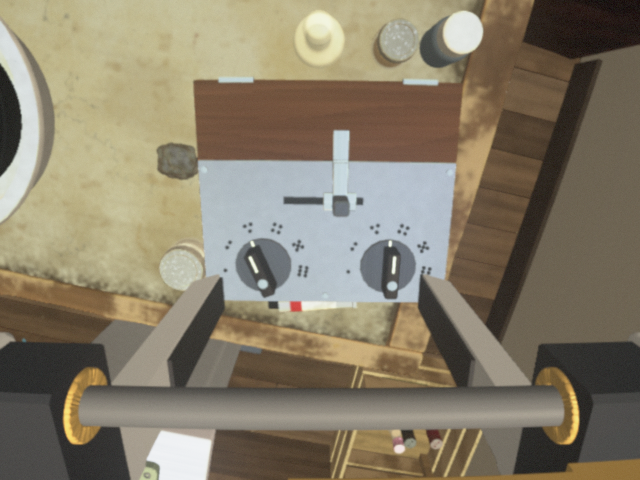

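```bash
python3 - <<'E'
import pickle
from h import *
from scipy.optimize import least_squares
p=pickle.load(open("w1.pkl","rb"))
O=np.array([[105,120,60],[105,-120,60],[34,120,60],[34,-120,60],[-105,120,60],[-105,-120,60],[-65,60,65.5],[-65,-60,65.5]])/1000
U=np.array([[194,82],[461,83],[199,162],[456,163],[206,300],[446,302],[264,265],[388,266]],float)
W=lambda v,O:O@Ro.from_euler('z',v[2]).as_matrix().T+[v[0],v[1],0]
r=least_squares(lambda v:(w2px(p,W(v,O))-U).ravel(),[.505,-.235,.2],loss='soft_l1')
v=r.x; print(v,np.degrees(v[2])); print((w2px(p,W(v,O))-U).round(1).tolist())
np.save("box.npy",v)
S=6; im=cv2.resize(p["pixels"][215:310,220:440,::-1],None,fx=3.6,fy=3.6,interpolation=cv2.INTER_CUBIC)
def dr(X,c):
    for u in w2px(p,W(v,np.array(X))): cv2.circle(im,tuple(int(a) for a in ((u-[220,215]+.5)*3.6)),2,c,-1)
for s in (1,-1):
    c=np.array([-.065,s*.06,.0655]); t=np.radians(np.arange(0,360,15))
    dr(c+np.c_[.027*np.cos(t),.027*np.sin(t),0*t],(0,255,0))
    t=np.radians([100,60,20,-20,-60,-100]); dr([-.065,s*.06,.06]+np.c_[.036*np.cos(t),.036*np.sin(t),0*t],(0,0,255))
    dr([c],(255,0,0)); dr([c+[0,0,.026]],(255,0,255))
cv2.imwrite("pics/c1.png",im)
E
```

```text
[ 0.51140495 -0.23811364  0.20649508] 11.831296825554164
[[-4.4, -2.4], [4.5, -1.9], [-3.8, -0.3], [2.7, -0.0], [0.3, 1.8], [-0.8, 0.6], [-0.3, 1.6], [0.9, 1.1]]
```

View pics/c1.png

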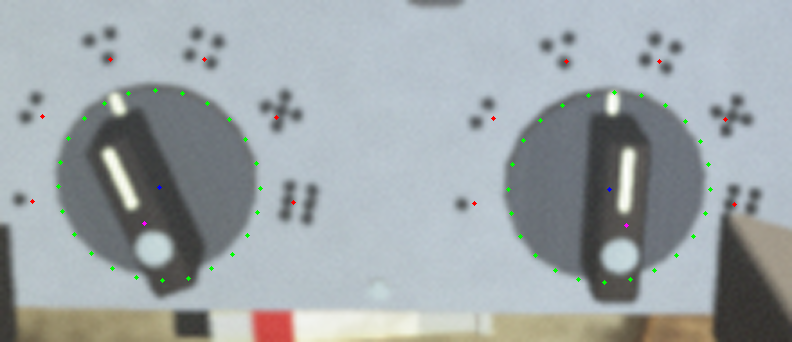

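```bash
cat >> h.py <<'E'
def box(): return np.load("box.npy")
def b2w(X):
    v=box(); return np.array(X)@Ro.from_euler('z',v[2]).as_matrix().T+[v[0],v[1],0]
def rd():
    s=robot.get_state(); return s
E
python3 - <<'E'
import pickle
from h import *
p=pickle.load(open("w1.pkl","rb"))
f=lambda a:np.array(a)/3.6+[220,215]-.5
v=np.load("box.npy")
cl=px2w(p,f([157,182]),.0655)[0]; cr=px2w(p,f([606.5,184.5]),.0655)[0]
d=cl-cr; print(cl,cr,np.linalg.norm(d), yaw:=np.degrees(np.arctan2(-d[0],d[1])))
a=lambda q,z:(lambda w:np.degrees(np.arctan2(w[0][1]-w[1][1],w[0][0]-w[1][0])))(px2w(p,f(q),z))
print("L",a([[117,103],[157,182]],.0655),a([[108,152],[131,207]],.0915))
print("R",a([[613,103],[606.5,184.5]],.0655),a([[629,152],[624,211]],.0915))
v[2]=np.radians((yaw+11.83)/2); R=Ro.from_euler('z',v[2]).as_matrix()
v[:2]=((cl+cr)/2-R@[-.065,0,0])[:2]; np.save("box.npy",v); print(v)
E
```

```text
[ 0.43691565 -0.19191167  0.0655    ] [ 0.46123096 -0.30898206  0.0655    ] 0.11956885801585675 11.733409353919315
L 35.74409269436602 31.248357618022595
R 10.436968088376808 10.41623692158607
[ 0.51270393 -0.23717494  0.20562954]
```

```bash
cat >> h.py <<'E'
def grasp(c,yaw,z=.069,force=20):
    command_gripper(.04)
    o=[np.pi,0,yaw]
    robot.goto([c[0],c[1],.13],o); s=robot.get_state(); print("pre",s['force'].round(2),s['wrist_torque'].round(3))
    robot.move_linear([c[0],c[1],z],v=.08)
    s=robot.get_state(); f0=s['force'],s['wrist_torque']
    command_gripper(.008,force); robot.pause(.2)
    s=robot.get_state(); print("gap",s['finger_gap'],s['grip_force'],"F",(s['force']-f0[0]).round(2),"T",(s['wrist_torque']-f0[1]).round(3),s['position'].round(4),s['orientation'].round(3),s['clock'])
E
python3 - <<'E'
from h import *
grasp(b2w([-.065,.06,0]),np.radians(33.5))
q=robot.get_state()['joint_pos'].copy()
for i in range(4):
    q[5]+=np.radians(1); robot.goto_joints(q); s=robot.get_state(); print(s['clock'],s['joint_pos'][5],q[5],s['wrist_torque'].round(3),s['force'].round(1),s['effort'][5].round(3))
E
```

```text
pre [ 1.47 -0.05  0.44] [-0.043  0.153  0.026]
gap 0.011830579039396228 19.993216395378113 F [-2.4   5.4   6.72] T [ 0.706  0.519 -0.06 ] [ 0.4361 -0.1906  0.0691] [-3.139  0.     0.585] 8.0167
8.2667 0.4081731641749498 0.40838915979591 [0.21  0.307 0.061] [-0.9  1.8  2.3] 0.061
8.5167 0.42574191999636596 0.4258424523158533 [0.239 0.272 0.074] [0.1 1.7 2.1] 0.059
8.7667 0.4431927030737409 0.44329574483579665 [0.24  0.355 0.029] [0.2 1.  2. ] 0.061
9.0167 0.46065887617113954 0.46074903735573997 [0.244 0.261 0.044] [-0.3  0.6  2.7] 0.059
```

```bash
cat >> h.py <<'E'
def turn(sgn,n,lim=.22,step=1.):
    """turn by j6 in small steps till the dial is felt to be stopped"""
    q=robot.get_state()['joint_pos'].copy(); E=[]
    for i in range(n):
        q[5]+=sgn*np.radians(step); robot.goto_joints(q); s=robot.get_state()
        e=s['effort'][5]; E.append(round(float(e),3))
        if abs(e)>lim or abs(s['wrist_torque'][2])>lim+.08: break
    yaw=s['orientation'][2]
    print("efforts",E,"Tz",s['wrist_torque'].round(3),"box angle",np.degrees(yaw-box()[2]),"clock",s['clock'],"gap",s['finger_gap'])
    return i+1<n
E
python3 - <<'E'
from h import *
turn(1,54)
E
```

```text
efforts [0.055, 0.062, 0.072, 0.06, 0.057, 0.069, 0.065, 0.047, 0.043, 0.057, 0.04, 0.043, 0.043, 0.041, 0.032, 0.022, 0.016, -0.001, 0.025, 0.031, 0.024, 0.009, -0.031, -0.006, -0.006, -0.006, -0.006, -0.006, -0.006, -0.006, 0.07, 0.21, 0.297] Tz [-0.95  -0.103  0.274] box angle -15.23186721914419 clock 17.2667 gap 0.011842031434619291
```

```bash
python3 - <<'E'
from h import *
turn(-1,11); turn(1,4)
command_gripper(.04); p=robot.get_state()['position']; robot.move_linear([p[0],p[1],.13],v=.12)
grasp(b2w([-.065,-.06,0]),np.radians(10.4))
turn(-1,49)
E
```

```text
efforts [0.167, 0.071, 0.019, 0.019, 0.02, 0.02, 0.02, 0.02, 0.02, -0.024, -0.184] Tz [-0.659 -0.185 -0.159] box angle -4.2581286673336365 clock 20.0167 gap 0.011839358005654704
efforts [-0.044, -0.012, -0.011, -0.011] Tz [-0.741 -0.148  0.069] box angle -8.254189643374293 clock 21.0167 gap 0.011967102029394182
pre [-0.14  0.74  0.45] [0.003 0.13  0.01 ]
gap 0.012237452842867667 19.998788237571716 F [-1.72  4.13  4.99] T [0.836 0.226 0.069] [ 0.4613 -0.3084  0.0693] [-3.14  -0.     0.182] 24.7417
efforts [-0.042, -0.057, -0.055, -0.058, -0.062, -0.061, -0.069, -0.068, -0.081, -0.072, -0.07, -0.072, -0.073, -0.066, -0.068, -0.063, -0.066, -0.061, -0.063, -0.066, -0.069, -0.077, -0.075, -0.084, -0.087, -0.078, -0.075, -0.074, -0.065, -0.069, -0.072, -0.065, -0.073, -0.064, -0.072, -0.069, -0.077, -0.084, -0.082, -0.074, -0.083, -0.071, -0.065, -0.069, -0.065, -0.056, -0.061, -0.066, -0.064] Tz [ 1.296  0.823 -0.06 ] box angle 47.631123102144365 clock 36.9917 gap 0.01169446596548994
```

```bash
python3 - <<'E'
from h import *
turn(-1,32)
E
```

```text
efforts [-0.024, -0.042, -0.03, 0.037, -0.015, -0.032, -0.025, -0.01, 0.094, 0.006, 0.003, 0.003, 0.003, 0.003, 0.003, 0.003, 0.001, -0.125, -0.27] Tz [ 0.788  0.568 -0.261] box angle 66.57222447360267 clock 41.7417 gap 0.011913842284166497
```

```bash
python3 - <<'E'
from h import *
turn(1,5)
command_gripper(.04); p=robot.get_state()['position']; robot.move_linear([p[0],p[1],.13],v=.12)
p=snap("wrist"); cv2.imwrite("pics/w2.png",p["pixels"][:,:,::-1])
h=b2w([-.002,-.012,0]); grasp(h,box()[2]+np.pi/2,z=.073,force=10)
ey=Ro.from_euler('z',box()[2]).as_matrix()[:,1]
s=robot.get_state(); p0=s['position'].copy(); f0=s['force']@ey
for i in range(1,5):
    robot.move_linear(p0+ey*.001*i,v=.02); s=robot.get_state()
    print(i,((s['position']-p0)@ey).round(4),(s['force']@ey-f0).round(2),s['clock'])
    if abs(s['force']@ey-f0)>10: break
E
```

```text
efforts [-0.127, -0.021, -0.017, -0.019, -0.019] Tz [ 0.738  0.079 -0.048] box angle 61.58028890906707 clock 42.9917 gap 0.011634131169483985
pre [ 0.06 -0.   -0.26] [ 0.012  0.022 -0.028]
gap 0.013880572827229914 9.997130781412125 F [-4.39 -1.54  4.  ] T [-0.197  0.918 -0.041] [ 0.5114 -0.2499  0.0734] [-3.138 -0.     1.777] 46.575
1 0.0001 -3.35 46.825
2 0.0014 -4.31 47.075
3 0.0028 -3.86 47.325
4 0.004 -3.92 47.575
```

View pics/w2.png

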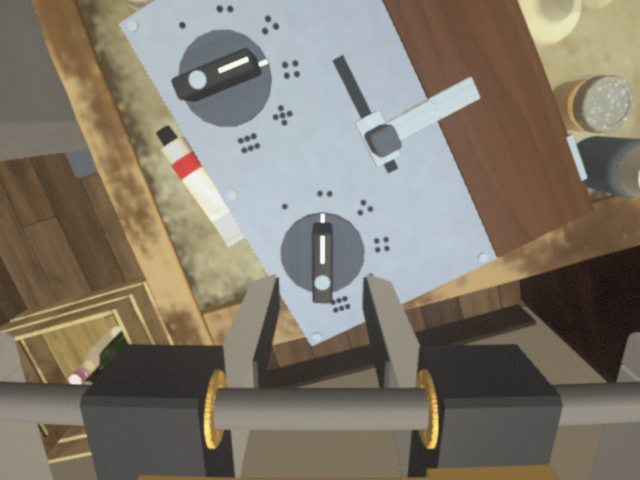

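```bash
python3 - <<'E'
from h import *
ey=Ro.from_euler('z',box()[2]).as_matrix()[:,1]
s=robot.get_state(); p0=s['position']-ey*.004; p0[2]=.0734; f0=s['force']@ey+3.92
for d in list(range(6,27,2))+list(range(27,33)):
    robot.move_linear(p0+ey*.001*d,v=.02); s=robot.get_state(); f=s['force']@ey-f0
    print(d,((s['position']-p0)@ey).round(4),f.round(2),s['clock'])
    if abs(f)>7: break
p=snap("side"); cv2.imwrite("pics/s2.png",cv2.resize(p["pixels"][180:330,200:440,::-1],None,fx=3,fy=3))
E
```

```text
6 0.0062 -3.25 47.825
8 0.0082 -2.91 48.075
10 0.0102 -2.48 48.325
12 0.012 -3.29 48.575
14 0.0146 -0.21 48.825
16 0.0166 -0.72 49.075
18 0.0183 -0.59 49.325
20 0.0202 0.02 49.575
22 0.0222 -1.52 49.825
24 0.0242 -1.0 50.075
26 0.0262 -1.37 50.325
27 0.027 -1.89 50.575
28 0.028 -0.86 50.825
29 0.0291 -0.76 51.075
30 0.03 -2.86 51.325
31 0.03 -4.75 51.575
32 0.0301 -6.84 51.825
```

View pics/s2.png

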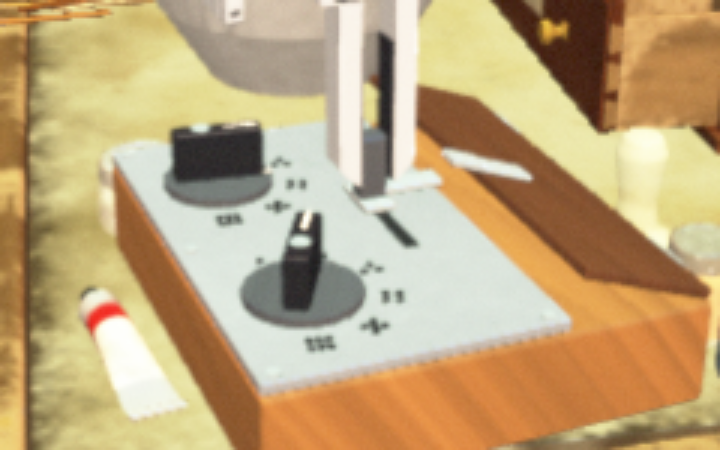

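The side view shows the bolt, between the fingers at (370,160), at the left end of its slot. The lid stands ajar and the dials are as I left them. Next I let go and retreat.

```bash
python3 - <<'E'
from h import *
ey=Ro.from_euler('z',box()[2]).as_matrix()[:,1]
p=robot.get_state()['position']
robot.move_linear(p-ey*.0008,v=.02)
command_gripper(.026); p=robot.get_state()['position']; robot.move_linear([p[0],p[1],.2],v=.1); robot.pause(.3)
p=snap("scene"); cv2.imwrite("pics/s3.png",cv2.resize(p["pixels"][180:340,240:440,::-1],None,fx=3,fy=3)); s=robot.get_state(); print(s['clock'],s['force'])
E
```

```text
54.35 [-0.4304736   0.60284487 -0.24745603]
```

View pics/s3.png

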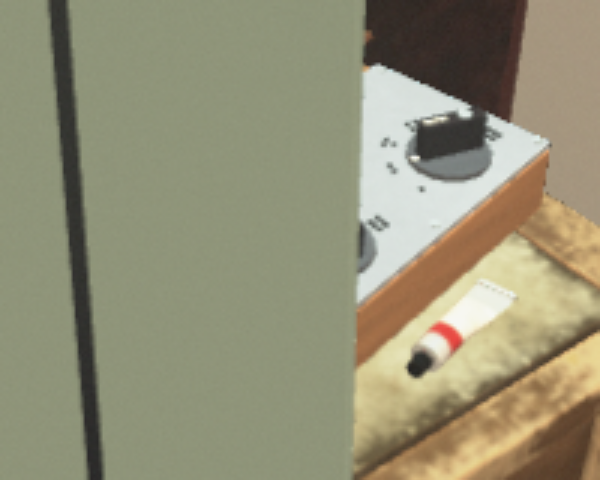

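The arm hides most of the scene view; only the right dial at (450,145) and the undisturbed tube show. I'll check with the wrist and side cameras.

```bash
python3 - <<'E'
from h import *
p=snap("wrist"); q=snap("side")
cv2.imwrite("pics/f.png",np.hstack([cv2.resize(p["pixels"],(400,300)),cv2.resize(q["pixels"][180:330,200:400],(400,300))])[:,:,::-1])
E
```

```text
(no output)
```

View pics/f.png

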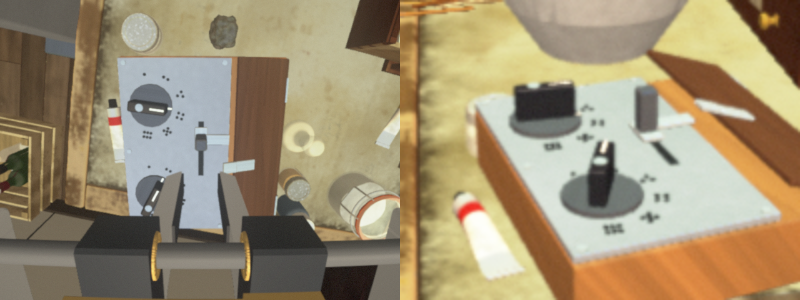

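The bolt is at the left end of its slot (wrist view (202,130)), the lid is ajar, the dials are at their code and the bystanders are where they stood.

```bash
python3 -c "
from rig import hand_in
print(hand_in())"
```

```text
the job is handed in; nothing more can be done
None
```

I handed the job in at about 54 s of the 72 s: both catches dropped in near their marks, the bolt is fully left, the lid is ajar and the gripper is clear, with nothing around the box moved in the last pictures; the verdict itself was not reported back.

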